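# Register a sample plate in a measuring fixture and swing the sensor over it

## Robot

A 6-joint arm with a two-finger parallel gripper is mounted at the origin on the work surface. World frame = base frame: x ahead of the robot, y to its left, z up, the work surface at z = 0. Lengths are in m, angles in rad, forces in N, time in s.
With the tool pointing down it reaches from about 0.35 to 0.85 m from the base axis. Payload 8.1 kg.
Tool frame: the origin (TCP) lies on the centre line of the jaws, within the pads' length; the fingertips stand nose_length ahead of it and the grasp point (between the pads) lies 6 mm ahead of it (nose_length is the distance from the TCP to the fingertips, in m); z points along the fingers, y is the line along which they close (so a half turn about z gives the same grasp; the last joint's range is limited). The gripper opens to 93 mm and grips with 3 to 60 N. Pads are 15 mm wide; open, the fingers measure 128 mm over their backs; the gripper's body (75 mm by 188 mm) begins 65 mm behind the grasp point.
Start: joints at [-1.395, 0.13, 1.488, -0, 1.523, -0.085], TCP at [0.155, -0.58, 0.221] pointing down, gripper open.
Joint ranges: [-2.96, 2.96], [-0.89, 2.26], [0.02, 2.5], [-1.34, 4.48], [0, 2.73], [-2.66, 2.66]. Speed limits (rad/s): [2.39, 2.39, 2.79, 3.14, 3.14, 3.14].

## Interface

Orientations are given as [roll, pitch, yaw] about the fixed x, y, z axes, in that order (R = Rz(yaw) Ry(pitch) Rx(roll)).
In Python, from workcell import * gives the robot as it stands.
- The arm moves only by the tool servo_tool, never from a script. Its argument "moves" is one flat list of numbers, 5 for each row, row after row: the shift along the tool's x, y, z in cm, then the turn about the tool's z in rad, then the opening, from 0 (shut) to 1 (fully open). In form: [dx, dy, dz, twist, gripper, dx, dy, dz, twist, gripper, ...]. A call has 1 to 10 rows; each row is the pose to reach, as a shift and turn from the pose commanded when the call began, along the tool's axes at that moment; what a row does not reach only later rows make up. A row lasts 1/8 s, in which the tool goes at most 62.5 mm and 10.7 degrees, less where a joint would pass 70% of its speed; a pose out of reach is approached as far as the arm can. A call with a gripper value outside its range is refused whole. The fingers move at their own pace and stop on an object; "squeeze" is the grip in N (left out, the last holds). Time passes only in rows, so rows that repeat a pose let the fingers close. It gives the time, the measured TCP pose, the force, the opening and the grip force at its end, in the units of the state.
- state(): the state, without advancing time (a new reading comes with each control period).
- get_image(name): name is "side" or "top" or "wrist"; returns a dict with "image" (420x560x3 uint8, red, green, blue), "z_map" (420x560 float32, m along the optical axis (not along the pixel's ray), 0 where there is no reading), "intrinsics" (3x3 intrinsics, pixels), "rvec" (rotation vector, rad) and "tvec" (3), from world to camera coordinates, as OpenCV has them. Camera axes: x right, y down, z forward; pixel columns grow to the right and rows downward; lengths in m; the calibration is good to about 2 mm. The wrist camera is an equidistant fisheye: a pixel r from the principal point sees the ray r / f radians off the axis. A picture is of the moment at which its call begins.
- job_done(): hands the job in; it is judged then, once.
The state is a dict: "t": time; "joint_pos": joint angles; "joint_velocities": joint speeds; "joint_torque": joint torques, N m; "tool_pos": TCP position; "tcp_rot": TCP orientation; "contact_force": force on the tool from outside, world axes, zero at the start; "ft_torque": the same for the moment, N m; "opening": finger opening in m; "gripper_force": force on a finger pad.
Only numpy, scipy, OpenCV 4.12 (cv2) and the standard library are available. Lean on these libraries where they do the work, as an engineer would, in place of code of your own. Each camera call takes 0.05 s, during which the arm holds its last target. There are 200 camera calls.

## Task

Slide the thick aluminium sample plate on the dark bed, without lifting it, fully home so that its edges lie flush against both steel stops: a long edge against the fence and an end against the short end stop. Then swing the sensor arm over the plate as far as it will go, and leave the plate home, the arm there and everything else on the bench where it is.

Things in the scene. Friction and masses are not known exactly. Their poses are not given: they have to be found in the camera images.
- bed: The fixture's fixed dark steel bed on the table, 240 mm (x) by 270 mm (y), 10 mm thick. Origin on its underside; it spans x -120..+120, y -155..+115 mm in its own frame. Two bright steel stops stand on it. With the plate fully home, the plate's origin is at x +20, y +15, z +10 mm in this frame.
- fence (a point): Middle of the fence's inner face, at bed height. The fence is the long stop on the bed's far side: 170 mm along the bed's y, 15 mm thick, 14 mm high above the bed, inner face at x = +60 mm of the bed's frame, looking to -x.
- end_stop (a point): Middle of the end stop's inner face, at bed height. The short stop on the bed's left (+y) side: 75 mm along the bed's x (x -15 to +60 mm), 15 mm thick, 14 mm high above the bed, inner face at y = +80 mm of the bed's frame, looking to -y.
- plate: The sample plate: a loose bare aluminium slab, 80 mm (its x) by 130 mm (its y) by 18 mm thick, pocketed underneath, about 0.35 kg, with a grey disc in the middle of its top, lying askew on the bed, away from both stops. Origin at the centre of its underside. It starts turned up to 0.3 rad to the bed: its +x long edge goes to the fence and its +y end to the end stop.
- sensor (a joint): Sensor arm turning about a vertical pivot behind the fence. 0: the arm points along the bed's +y, behind the fence; grows counter-clockwise from above; 1.571, its end stop: the arm points along the bed's -x, over the middle of the plate. Stays where it is left; starts at 0 to 0.5. The arm's underside is 32 mm above the table, 4 mm above the plate.
- sensor_post (a point): Top of the upright black handle post on the sensor head at the arm's end: 16 mm diameter, 38 mm tall (46 to 84 mm above the table), 70 mm from the pivot axis; the head below it is a black disc of 40 mm diameter, 32 to 46 mm above the table.
- sensor_pivot (a point): Pivot axis of the sensor arm, at x = +90, y = +15 mm in the bed's frame, 32 mm above the table.
- weight: Bystander: brass knobbed weight, 30 mm diameter, 44 mm tall, standing on the bed's near left corner (about x -85, y +85 mm in the bed's frame). Origin under its centre.
- spare: Bystander: smaller spare aluminium plate, 50 x 100 x 12 mm, on the table just left of the bed. Origin under its centre.
- driver: Bystander: screwdriver lying on the table to the right. Origin under its middle.
- pen: Bystander: blue pen, 12 mm diameter, 150 mm long, on the table just right of the bed. Origin under its middle.
- bin: Bystander: open grey plastic bin, 120 x 160 x 50 mm, on the table near left. Origin under its centre.
- mug: Bystander: white mug, 80 mm diameter, 90 mm tall, on the table to the right. Origin under its centre.
Mind the look-alikes: they are no part of the job. Leave any green or purple look-alike of the plate alone.

How it is judged:
By the outcome, as a careful person would: the job done as asked, in the order asked, and still so for the second after the job is handed in, with the robot touching nothing.
It also fails if it takes over 64 s, if anything falls off the work surface, if the arm or the gripper's body presses on something with over 40 N, if the wrist force passes 120 N, or if a joint passes its speed limit or range.

## Working session

There is one attempt and no reset: what is moved stays moved. The work goes in short steps, Python scripts to look and compute and a tool call to move; the robot and the scene stay as the last step left them, time stands still between calls to the robot, and variables do not carry over. Pictures are saved under pics/ and viewed, at most 10 in all, crops included, and the job is handed in when it is done.

Besides the shell and the picture viewer there is one more tool, called after ">>>" as name(argument=value, ...), one argument or row to a line, values as JSON. servo_tool: Moves the arm, as the interface text tells. Its arguments: {"type":"object","properties":{"moves":{"type":"array","items":{"type":"number"}},"squeeze":{"type":"number"}},"required":["moves"]}

```bash
mkdir -p pics; cat > h.py <<'E'
from workcell import *
import numpy as np, cv2
def save(n,f):
    d=get_image(n); np.savez('pics/'+f+'.npz',**d); cv2.imwrite('pics/'+f+'.png',d['image'][:,:,::-1]); return d
def ray(d,uv,z):
    R=cv2.Rodrigues(np.array(d['rvec'],float))[0]; t=np.array(d['tvec'],float).ravel()
    c=-R.T@t; uv=np.atleast_2d(np.array(uv,float)); r=np.c_[uv,np.ones(len(uv))]@np.linalg.inv(d['intrinsics']).T@R
    return c+r*((z-c[2])/r[:,2])[:,None]
def cloud(d):
    z=d['z_map']; v,u=np.mgrid[:z.shape[0],:z.shape[1]]
    p=np.stack([u,v,np.ones_like(u)],-1)@np.linalg.inv(d['intrinsics']).T*z[...,None]
    R=cv2.Rodrigues(np.array(d['rvec'],float))[0]; return (p-np.array(d['tvec']).ravel())@R
E
python3 - <<'E'
from h import *
d=save('top','top0'); s=save('side','side0'); st=state(); print(st)
for k in ('intrinsics','rvec','tvec'): print(d[k])
E
```

```text
{'t': 0.1, 'joint_pos': array([-1.39539315e+00,  1.31102884e-01,  1.48911157e+00, -6.67723449e-06,
        1.52295803e+00, -8.53978731e-02]), 'joint_velocities': array([-0.00147229, -0.00256065, -0.00268931,  0.00029639, -0.00143493,
       -0.00020814]), 'joint_torque': array([ 1.71674659e-03, -5.61342967e+01, -4.93094552e+01,  7.70230824e-02,
        2.90569203e-02, -8.58701560e-05]), 'tool_pos': array([ 0.15465093, -0.57924086,  0.22011431]), 'tcp_rot': array([-3.14001801e+00, -1.28105511e-04,  2.60801271e-01]), 'contact_force': array([-0.82998025, -0.30545531,  0.17258029]), 'ft_torque': array([ 0.00061631,  0.02283751, -0.0384916 ]), 'gripper_force': 0.0, 'opening': 0.09289298624800572}
[[508.11210403   0.         278.12910261]
 [  0.         508.11210403 207.26312164]
 [  0.           0.           1.        ]]
[ 2.16970341 -2.18874415  0.08601792]
[0.02515919 0.45615925 1.38946392]
```

View pics/top0.png

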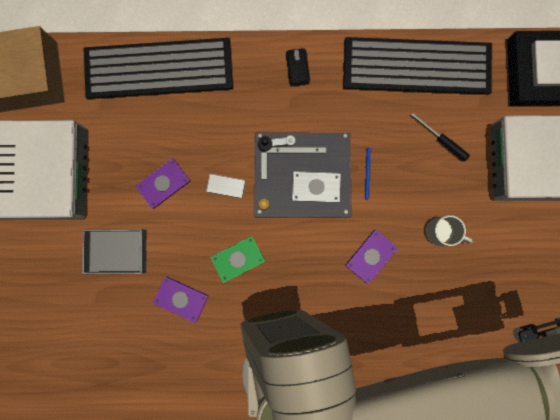

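View pics/side0.png

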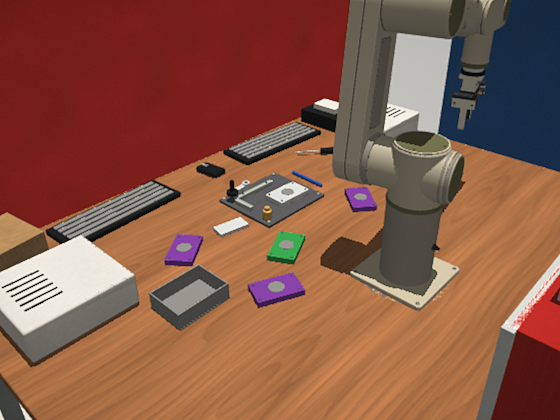

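Top view: the bed spans about (255,132)–(351,217), with the plate at (317,187). The fence is at row ~150, the end stop at column ~264, the sensor pivot at (290,141), its post at (265,143) and the weight at (264,204).

```bash
cat > meas.py <<'E'
from h import *
def meas(f):
    d=dict(np.load(f'pics/{f}.npz')); im=d['image'].astype(int); hsv=cv2.cvtColor(d['image'],cv2.COLOR_RGB2HSV)
    roi=np.zeros(im.shape[:2],np.uint8); roi[125:225,248:358]=1
    v=hsv[...,2].astype(int); s=hsv[...,1]
    wood=((im[...,0]-im[...,2])>30)
    bed=((~wood)&(roi>0)).astype(np.uint8)
    bed=cv2.morphologyEx(bed,cv2.MORPH_OPEN,np.ones((5,5)))
    c=max(cv2.findContours(bed,0,2)[0],key=cv2.contourArea)
    bb=cv2.boxPoints(cv2.minAreaRect(c)); B=ray(d,bb,.010)
    plm=((v>140)&(s<60)&(roi>0)).astype(np.uint8); 
    plm=cv2.morphologyEx(plm,cv2.MORPH_CLOSE,np.ones((3,3)))
    cs=sorted(cv2.findContours(plm,0,1)[0],key=cv2.contourArea)[-3:]
    return d,bb,B,[(cv2.contourArea(k),cv2.minAreaRect(k),ray(d,cv2.boxPoints(cv2.minAreaRect(k)),.028)) for k in cs]
if __name__=='__main__':
    np.set_printoptions(precision=4,suppress=True)
    d,bb,B,cs=meas('top0'); print(bb,B,np.linalg.norm(np.diff(B,axis=0),axis=1),B.mean(0))
    for c in cs: print(c,np.linalg.norm(np.diff(c[2],axis=0),axis=1),c[2].mean(0))
    P=cloud(d)
    for uv in [(265,143),(290,141),(264,204),(317,187),(310,150),(263,165),(340,200)]: print(uv,P[uv[1],uv[0]])
    cr=d['image'][120:225,245:360,::-1]; cv2.imwrite('pics/crop0.png',cv2.resize(cr,None,fx=5,fy=5,interpolation=cv2.INTER_CUBIC))
E
python3 meas.py
```

```text
[[255. 216.]
 [255. 133.]
 [350. 133.]
 [350. 216.]] [[ 0.4332  0.0858  0.01  ]
 [ 0.6678  0.0846  0.01  ]
 [ 0.6654 -0.1833  0.01  ]
 [ 0.4309 -0.1786  0.01  ]] [0.2346 0.2679 0.2345] [ 0.5493 -0.0479  0.01  ]
(99.5, ((264.0, 165.5), (25.0, 4.0), 90.0), array([[0.6071, 0.0646, 0.028 ],
       [0.607 , 0.0535, 0.028 ],
       [0.5371, 0.054 , 0.028 ],
       [0.5372, 0.0651, 0.028 ]])) [0.0111 0.07   0.0111] [0.5721 0.0593 0.028 ]
(294.5, ((296.5, 143.5), (15.0, 57.0), 90.0), array([[ 0.6549,  0.0476,  0.028 ],
       [ 0.6534, -0.111 ,  0.028 ],
       [ 0.6112, -0.1103,  0.028 ],
       [ 0.6126,  0.0479,  0.028 ]])) [0.1586 0.0423 0.1583] [ 0.633  -0.0314  0.028 ]
(1286.0, ((316.01593017578125, 186.5541534423828), (47.39834976196289, 28.58891487121582), 2.0454084873199463), array([[ 0.4753, -0.0167,  0.028 ],
       [ 0.5547, -0.0204,  0.028 ],
       [ 0.5488, -0.1514,  0.028 ],
       [ 0.4695, -0.1471,  0.028 ]])) [0.0795 0.1311 0.0794] [ 0.5121 -0.0839  0.028 ]
(265, 143) [0.6233 0.0546 0.0844]
(290, 141) [ 0.6357 -0.013   0.0491]
(264, 204) [0.4632 0.0594 0.0474]
(317, 187) [ 0.5108 -0.0867  0.0273]
(310, 150) [ 0.6157 -0.0692  0.0212]
(263, 165) [0.5739 0.0622 0.025 ]
(340, 200) [ 0.4756 -0.1513  0.0123]
```

View pics/crop0.png

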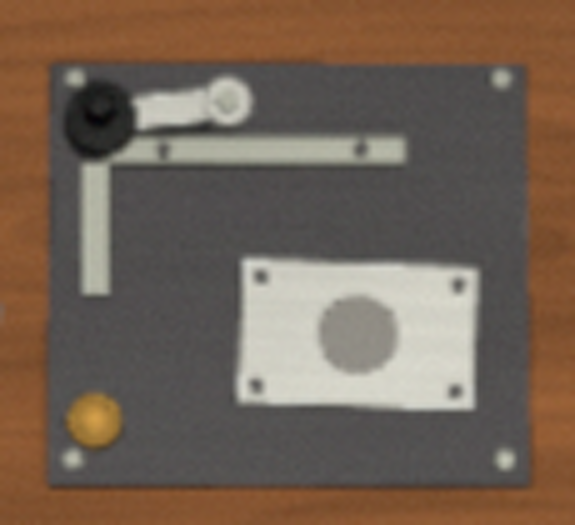

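Measured: bed origin ≈ (0.549, −0.028), yaw ≈ −0.008. The plate is at (0.512, −0.084), yaw ≈ −0.046. All sizes match the given ones. I'll push it +x with open fingers (two contacts, so it squares up), then +y.

```bash
cat >> h.py <<'E'
def go(x,y,z,yaw=None):
    s=state(); p=s['tool_pos']; from scipy.spatial.transform import Rotation as Ro
    R=Ro.from_euler('xyz',s['tcp_rot']).as_matrix(); d=R.T@(np.array([x,y,z])-p)*100
    tw=0 if yaw is None else s['tcp_rot'][2]-yaw
    print('->',(x,y,z),'move cm',d.round(2),'twist',round(tw,3))
E
python3 - <<'E'
from h import *
import workcell; print([n for n in dir(workcell) if n[0]!='_']); print(globals().get('nose_length'))
go(.435,-.084,.15,-.008)
E
```

```text
['IKError', 'get_image', 'job_done', 'nose_length', 'state']
0.025
-> (0.435, -0.084, 0.15) move cm [ 39.86 -40.61   7.08] twist 0.269
```

>>> servo_tool(
  moves=[39.9, -40.6, 7, 0.27, 1, 39.9, -40.6, 7, 0.27, 1, 39.9, -40.6, 7, 0.27, 1, 39.9, -40.6, 7, 0.27, 1, 39.9, -40.6, 7, 0.27, 1, 39.9, -40.6, 7, 0.27, 1, 39.9, -40.6, 7, 0.27, 1, 39.9, -40.6, 7, 0.27, 1, 39.9, -40.6, 7, 0.27, 1, 39.9, -40.6, 7, 0.27, 1],
)

```text
t: 1.35
tool_pos: [0.436, -0.081, 0.1501]
tcp_rot: [-3.14, 0.001, -0.004]
contact_force: [-0.4, -1.5, 0.1]
opening: 0.0931
gripper_force: 0.0
```

>>> servo_tool(
  moves=[0, 0.3, 6, 0, 1, 0, 0.3, 10, 0, 1, 0, 0.3, 11, 0, 1, 0, 0.3, 11, 0, 1],
)

```text
t: 1.85
tool_pos: [0.4353, -0.0881, 0.0413]
tcp_rot: [-3.141, 0.001, -0.01]
contact_force: [0.1, -0.9, 0.5]
opening: 0.0928
gripper_force: 0.0
```

>>> servo_tool(
  moves=[1.5, -0.3, 0, 0, 1, 2.5, -0.3, 0, 0, 1, 3.2, -0.3, 0, 0, 1, 3.9, -0.3, 0, 0, 1, 4.6, -0.3, 0, 0, 1, 5.3, -0.3, 0, 0, 1, 6.0, -0.3, 0, 0, 1, 6.6, -0.3, 0, 0, 1, 7.2, -0.3, 0, 0, 1, 7.6, -0.3, 0, 0, 1],
)

```text
t: 3.1
tool_pos: [0.5119, -0.0853, 0.041]
tcp_rot: [-3.142, 0.0, -0.009]
contact_force: [-0.4, -0.4, 0.9]
opening: 0.0933
gripper_force: 0.0
```

```bash
python3 - <<'E'
from h import *
from meas import meas
print({k:state()[k] for k in('tool_pos','contact_force','tcp_rot')})
d=save('top','top1'); r=meas('top1'); 
for c in r[3]: print(c[1],c[2].round(4).tolist())
d=save('wrist','w1')
E
```

```text
{'tool_pos': array([ 0.51189205, -0.08525935,  0.04100819]), 'contact_force': array([-0.39680691, -0.41922773,  0.85290896]), 'tcp_rot': array([-3.14157159e+00,  5.24761782e-05, -9.18972215e-03])}
((280.82696533203125, 143.63461303710938), (12.159199714660645, 28.04460334777832), 78.69007110595703) [[0.6424, 0.0536, 0.028], [0.6573, -0.0231, 0.028], [0.6236, -0.0293, 0.028], [0.6088, 0.0472, 0.028]]
((296.9909973144531, 182.83609008789062), (80.78294372558594, 32.444480895996094), 86.86363983154297) [[0.6337, 0.0184, 0.028], [0.6379, -0.0718, 0.028], [0.4133, -0.0808, 0.028], [0.4092, 0.0082, 0.028]]
((332.5560302734375, 160.41494750976562), (43.931480407714844, 24.22028923034668), 14.931416511535645) [[0.5682, -0.0631, 0.028], [0.6338, -0.0814, 0.028], [0.6009, -0.1987, 0.028], [0.5356, -0.18, 0.028]]
```

View pics/w1.png

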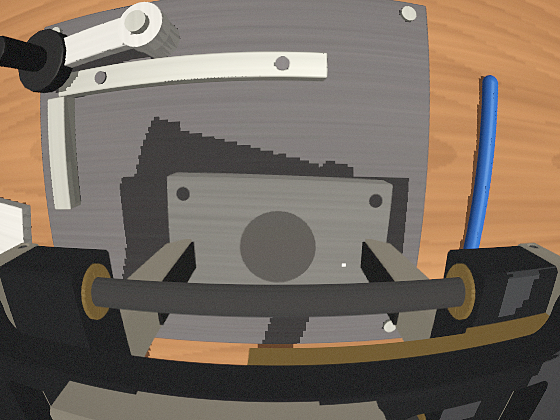

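The plate is squared to the fence. The remaining gap in this fisheye view is ambiguous, so I'll compute it from the z-map.

```bash
cat >> h.py <<'E'
def wcloud(d):
    K=d['intrinsics']; z=d['z_map']; v,u=np.mgrid[:z.shape[0],:z.shape[1]]
    a=(u-K[0,2])/K[0,0]; b=(v-K[1,2])/K[1,1]; r=np.hypot(a,b)+1e-9
    k=np.tan(np.minimum(r,1.4))/r; p=np.stack([a*k,b*k,np.ones_like(a)],-1)*z[...,None]
    R=cv2.Rodrigues(np.array(d['rvec'],float))[0]; return (p-np.array(d['tvec']).ravel())@R
E
python3 - <<'E'
from h import *
np.set_printoptions(precision=4,suppress=True)
d=dict(np.load('pics/w1.npz')); P=wcloud(d)
for uv in [(278,245),(183,194),(376,201),(250,172),(250,180),(200,85),(200,78),(64,150),(75,150),(180,255),(193,245),(190,245),(368,245),(170,280),(136,20),(30,55),(300,325),(280,270),(280,335)]: print(uv,P[uv[1],uv[0]])
E
```

```text
(278, 245) [ 0.5139 -0.0856  0.0303]
(183, 194) [ 0.5442 -0.0321  0.0298]
(376, 201) [ 0.5391 -0.1419  0.0292]
(250, 172) [ 0.5537 -0.0691  0.0119]
(250, 180) [ 0.5512 -0.0705  0.0284]
(200, 85) [ 0.6078 -0.0394  0.0105]
(200, 78) [ 0.6096 -0.0429  0.025 ]
(64, 150) [0.5745 0.0523 0.025 ]
(75, 150) [0.5736 0.0512 0.0134]
(180, 255) [ 0.52   -0.0377  0.0621]
(193, 245) [ 0.5181 -0.0391  0.042 ]
(190, 245) [ 0.5191 -0.0382  0.0447]
(368, 245) [ 0.5186 -0.1338  0.0458]
(170, 280) [ 0.5167 -0.039   0.0837]
(136, 20) [ 0.6399 -0.0145  0.0518]
(30, 55) [0.6305 0.0483 0.063 ]
(300, 325) [ 0.4468 -0.1005  0.0119]
(280, 270) [ 0.4979 -0.0866  0.0294]
(280, 335) [ 0.4382 -0.0863  0.0119]
```

The plate hasn't moved; the fingers seem to pass over it. I'll check the fingertip height.

```bash
python3 - <<'E'
from h import *
import workcell; print(workcell.nose_length, state()['tool_pos'])
np.set_printoptions(precision=3,suppress=True)
d=dict(np.load('pics/w1.npz')); P=wcloud(d)
for v in (243,255,270,285): 
  for u in range(176,204,3): print((u,v),P[v,u])
im=d['image'][160:350,120:440,::-1]; cv2.imwrite('pics/c1.png',cv2.resize(im,None,fx=2.5,fy=2.5))
E
```

```text
0.025 [ 0.51192032 -0.08524547  0.04106698]
(176, 243) [ 0.521 -0.031  0.047]
(179, 243) [ 0.521 -0.033  0.048]
(182, 243) [ 0.521 -0.035  0.047]
(185, 243) [ 0.521 -0.036  0.047]
(188, 243) [ 0.52  -0.037  0.046]
(191, 243) [ 0.519 -0.038  0.041]
(194, 243) [ 0.515 -0.036  0.029]
(197, 243) [ 0.515 -0.038  0.03 ]
(200, 243) [ 0.515 -0.04   0.028]
(203, 243) [ 0.515 -0.042  0.029]
(176, 255) [ 0.521 -0.036  0.064]
(179, 255) [ 0.52  -0.037  0.063]
(182, 255) [ 0.519 -0.038  0.06 ]
(185, 255) [ 0.518 -0.039  0.058]
(188, 255) [ 0.516 -0.039  0.053]
(191, 255) [ 0.514 -0.039  0.047]
(194, 255) [ 0.512 -0.039  0.042]
(197, 255) [ 0.507 -0.037  0.029]
(200, 255) [ 0.507 -0.039  0.029]
(203, 255) [ 0.507 -0.041  0.029]
(176, 270) [ 0.518 -0.039  0.075]
(179, 270) [ 0.516 -0.039  0.071]
(182, 270) [ 0.513 -0.039  0.065]
(185, 270) [ 0.512 -0.039  0.062]
(188, 270) [ 0.509 -0.039  0.056]
(191, 270) [ 0.507 -0.039  0.05 ]
(194, 270) [ 0.497 -0.034  0.029]
(197, 270) [ 0.497 -0.036  0.029]
(200, 270) [ 0.497 -0.038  0.029]
(203, 270) [ 0.497 -0.04   0.028]
(176, 285) [ 0.542 -0.062  0.139]
(179, 285) [ 0.542 -0.062  0.138]
(182, 285) [ 0.542 -0.063  0.138]
(185, 285) [ 0.543 -0.064  0.139]
(188, 285) [ 0.543 -0.065  0.139]
(191, 285) [ 0.542 -0.065  0.138]
(194, 285) [ 0.542 -0.066  0.138]
(197, 285) [ 0.542 -0.066  0.137]
(200, 285) [ 0.542 -0.067  0.138]
(203, 285) [ 0.543 -0.068  0.139]
```

View pics/c1.png

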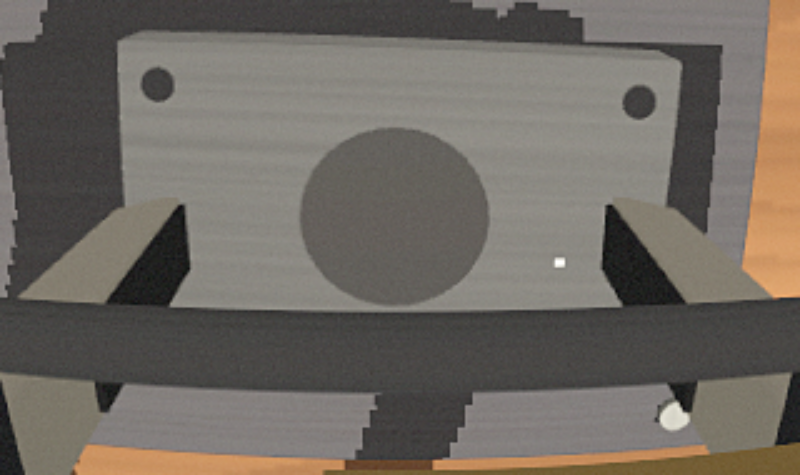

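The crop and z-map show the fingertips at z≈0.041, the same as the reported tool_pos z. The nose_length offset isn't there in practice, so the fingers passed above the plate, which hasn't moved. I'll back off, go lower and watch the force.

>>> servo_tool(
  moves=[-3, 0, 0, 0, 1, -7.8, 0, 0, 0, 1, -7.8, 0, 0, 0, 1, -7.8, 0, 0.5, 0, 1, -7.8, 0, 0.8, 0, 1, -7.8, 0, 0.8, 0, 1],
)

```text
t: 3.95
tool_pos: [0.4341, -0.0846, 0.0329]
tcp_rot: [-3.141, 0.0, -0.009]
contact_force: [-0.4, -0.7, 1.0]
opening: 0.0931
gripper_force: 0.0
```

>>> servo_tool(
  moves=[0, 0, 0.5, 0, 1, 0, 0, 1.0, 0, 1, 0, 0, 1.0, 0, 1],
)

```text
t: 4.32
tool_pos: [0.433, -0.0843, 0.0223]
tcp_rot: [-3.141, 0.001, -0.009]
contact_force: [0.2, 0.5, 0.1]
opening: 0.093
gripper_force: 0.0
```

```bash
python3 - <<'E'
from h import *
np.set_printoptions(precision=3,suppress=True)
d=save('wrist','w2'); P=wcloud(d)
q=P.reshape(-1,3); 
m=(abs(q[:,0]-.434)<.012)&(abs(abs(q[:,1]+.0846)-.053)<.012)&(q[:,2]>.0125)&(q[:,2]<.1)
print(m.sum(), np.sort(q[m,2])[::max(1,m.sum()//25)])
for v in range(225,250,2): print(v,P[v,186],P[v,376])
print(state()['contact_force'])
E
```

```text
5310 [0.013 0.025 0.029 0.033 0.036 0.039 0.042 0.045 0.047 0.05  0.053 0.056
 0.058 0.061 0.064 0.066 0.069 0.072 0.076 0.082 0.087 0.09  0.093 0.096
 0.098 0.1  ]
225 [ 0.447 -0.031  0.011] [ 0.446 -0.142  0.011]
227 [ 0.445 -0.031  0.01 ] [ 0.445 -0.142  0.012]
229 [ 0.444 -0.031  0.011] [ 0.443 -0.142  0.01 ]
231 [ 0.443 -0.031  0.011] [ 0.442 -0.142  0.012]
233 [ 0.442 -0.031  0.012] [ 0.441 -0.142  0.011]
235 [ 0.44  -0.031  0.01 ] [ 0.44  -0.142  0.011]
237 [ 0.439 -0.031  0.01 ] [ 0.438 -0.143  0.01 ]
239 [ 0.442 -0.034  0.021] [ 0.437 -0.142  0.011]
241 [ 0.442 -0.035  0.024] [ 0.44  -0.138  0.023]
243 [ 0.442 -0.036  0.028] [ 0.441 -0.137  0.028]
245 [ 0.441 -0.036  0.031] [ 0.441 -0.136  0.032]
247 [ 0.44  -0.036  0.031] [ 0.441 -0.135  0.034]
249 [ 0.44  -0.037  0.031] [ 0.441 -0.134  0.038]
[-0.929  0.537 -0.435]
```

Confirmed: fingertips ≈ tool_pos z. I'll lower 6 mm and push.

>>> servo_tool(
  moves=[1, 0, 0.6, 0, 1, 2, 0, 0.6, 0, 1, 3, 0, 0.6, 0, 1, 3.8, 0, 0.6, 0, 1, 4.6, 0, 0.6, 0, 1, 5.4, 0, 0.6, 0, 1, 6.2, 0, 0.6, 0, 1, 6.9, 0, 0.6, 0, 1, 7.5, 0, 0.6, 0, 1, 7.9, 0, 0.6, 0, 1],
)

```text
t: 5.62
tool_pos: [0.5129, -0.0853, 0.017]
tcp_rot: [3.142, 0.0, -0.009]
contact_force: [-5.4, 0.8, 4.0]
opening: 0.0928
gripper_force: 2.6
```

```bash
cat > wm.py <<'E'
from h import *
np.set_printoptions(precision=4,suppress=True)
def wm(f):
    d=save('wrist',f); P=wcloud(d)
    g=d['image'].astype(int); s=g.max(2)-g.min(2)
    m=(abs(P[...,2]-.0285)<.004)&(s<30)&(P[...,0]>.42)&(P[...,0]<.625)&(P[...,1]>-.17)&(P[...,1]<.07)
    c=max(cv2.findContours(m.astype(np.uint8),0,1)[0],key=cv2.contourArea)[:,0]
    q=P[c[:,1],c[:,0]]
    xm=q[:,0]>q[:,0].max()-.015
    print('plate x max/min',q[:,0].max(),q[:,0].min(),'y',q[:,1].max(),q[:,1].min())
    far=q[(q[:,0]>q[:,0].max()-.01)]; far=far[(far[:,1]<far[:,1].max()-.01)&(far[:,1]>far[:,1].min()+.01)]
    if len(far)>5: print('far edge x=a+b*y',np.polyfit(far[:,1]-far[:,1].mean(),far[:,0],1))
    st=state(); print(st['t'],st['tool_pos'],st['tcp_rot'],st['contact_force']); return d,P
E
python3 -c "
from wm import *
wm('w3')"
```

```text
plate x max/min 0.6016783931581371 0.5039416881989416 y -0.018973678963679512 -0.14979447466479254
far edge x=a+b*y [0.009  0.6008]
5.675 [ 0.5133 -0.0853  0.0171] [ 3.1415 -0.0006 -0.0092] [-1.6252  0.524   0.0683]
```

>>> servo_tool(
  moves=[0.3, 0, 0, 0, 1, 0.55, 0, 0, 0, 1, 0.75, 0, 0, 0, 1, 0.85, 0, 0, 0, 1],
)

```text
t: 6.18
tool_pos: [0.5205, -0.0853, 0.0169]
tcp_rot: [-3.141, 0.001, -0.009]
contact_force: [-8.9, -0.7, 6.9]
opening: 0.0928
gripper_force: 4.5
```

>>> servo_tool(
  moves=[0.1, 0, 0, 0, 1, 0.15, 0, 0, 0, 1],
)

```text
t: 6.42
tool_pos: [0.5206, -0.0853, 0.017]
tcp_rot: [-3.141, 0.004, -0.009]
contact_force: [-15.4, 0.4, 12.8]
opening: 0.0928
gripper_force: 7.9
```

```bash
python3 -c "
from wm import *
d,P=wm('w4')"
```

```text
plate x max/min 0.6245567755388293 0.5118594511110197 y 0.06707242964073717 -0.14973910007186544
far edge x=a+b*y [0.0101 0.6232]
6.475 [ 0.5206 -0.0853  0.017 ] [-3.1413  0.0045 -0.0091] [-14.4618   0.8257  12.4498]
```

View pics/w4.png

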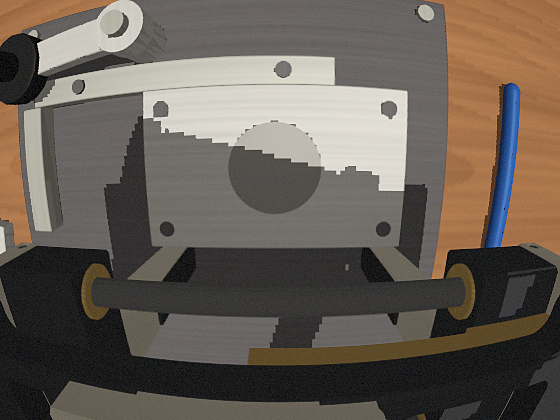

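Wrist view: the plate's far long edge (row ~90) lies along the fence, and the force jumped to 15 N, so the plate is seated in x. Next is the −y end.

>>> servo_tool(
  moves=[-1.5, 0, 0, 0, 1, -1.5, 0, -4.5, 0, 0, 0, 5, -4.5, 0, 0, 4.3, 9.5, -4.5, 0, 0, 4.3, 9.5, -4.5, 0, 0, 4.3, 9.5, -4.5, 0, 0, 4.3, 9.5, -4.5, 0, 0],
)

```text
t: 7.35
tool_pos: [0.5644, -0.1799, 0.0623]
tcp_rot: [-3.141, -0.0, -0.008]
contact_force: [0.1, -0.1, 0.2]
opening: 0.0373
gripper_force: 0.0
```

>>> servo_tool(
  moves=[0, 0, 0, 0, 0, 0, 0, 0, 0, 0, 0, 0, 2, 0, 0, 0, 0, 2, 0, 0],
)

```text
t: 7.85
tool_pos: [0.5626, -0.1798, 0.0391]
tcp_rot: [-3.14, 0.004, -0.009]
contact_force: [-0.4, 0.2, 0.1]
opening: 0.0012
gripper_force: 0.0
```

```bash
python3 -c "
from wm import *
d,P=wm('w5')"
```

```text
plate x max/min 0.6247786762462949 0.540103247524241 y 0.02552146773035444 -0.149759363234651
far edge x=a+b*y [0.0089 0.6235]
7.9 [ 0.5633 -0.1801  0.0401] [-3.1403  0.0031 -0.0091] [-0.4074 -0.527   0.3621]
```

View pics/w5.png

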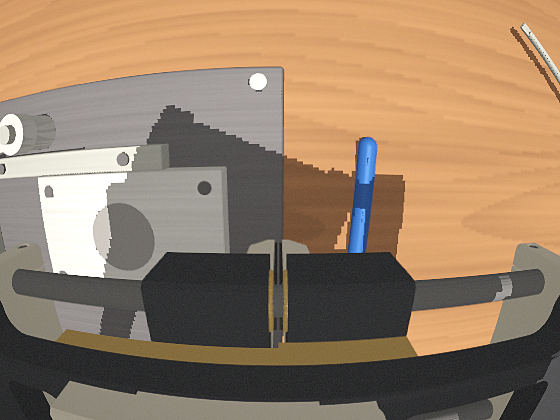

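Wrist view: closed fingers at (278,250), clear of the plate's end (col ~228) and of the pen (col 360). I'll descend and push +y.

>>> servo_tool(
  moves=[0, 0, 1.5, 0, 0, 0, 0, 2.3, 0, 0, 0, -1.0, 2.3, 0, 0, 0, -1.8, 2.3, 0, 0, 0, -2.6, 2.3, 0, 0, 0, -3.4, 2.3, 0, 0, 0, -4.2, 2.3, 0, 0, 0, -5.0, 2.3, 0, 0, 0, -5.7, 2.3, 0, 0, 0, -6.2, 2.3, 0, 0],
)

```text
t: 9.15
tool_pos: [0.5655, -0.1185, 0.0193]
tcp_rot: [3.141, -0.0, -0.009]
contact_force: [0.3, -3.4, 1.2]
opening: 0.0005
gripper_force: 1.6
```

```bash
python3 -c "
from wm import *
d,P=wm('w6')
q=P.reshape(-1,3)
m=(abs(q[:,2]-.0285)<.003)&(q[:,0]>.54)&(q[:,0]<.6)&(q[:,1]>-.15)&(q[:,1]<.04)
print(m.sum(), np.percentile(q[m,1],[.2,1,99,99.8]))
m=(abs(q[:,2]-.0285)<.003)&(q[:,1]>-.07)&(q[:,1]<0)&(q[:,0]<.625)&(q[:,0]>.6)
print(m.sum())
cv2.imwrite('pics/w6.png',d['image'][:,:,::-1])"
```

```text
plate x max/min 0.6249464308157631 0.5530918515668981 y 0.06656689429689669 -0.13296276625604087
far edge x=a+b*y [0.007  0.6235]
9.2 [ 0.5655 -0.118   0.0193] [-3.1415 -0.0005 -0.0089] [-0.6635 -1.2673  1.2911]
14045 [-0.1293 -0.1158  0.0234  0.025 ]
2688
```

View pics/w6.png

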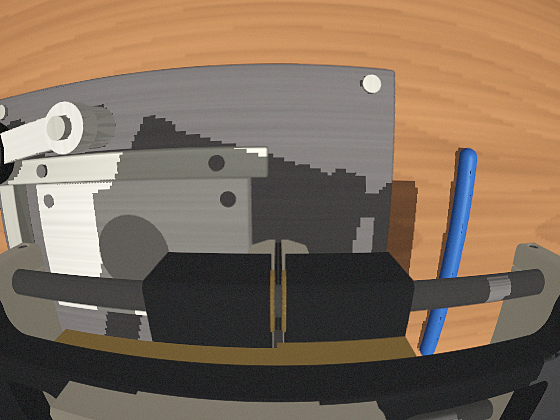

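Plate end at y≈0.025, still along the fence, with ~27 mm to go.

>>> servo_tool(
  moves=[0, -0.7, 0.2, 0, 0, 0, -1.4, 0.2, 0, 0, 0, -1.9, 0.2, 0, 0, 0, -2.3, 0.2, 0, 0, 0, -2.5, 0.2, 0, 0, 0, -2.6, 0.2, 0, 0],
)

```text
t: 9.95
tool_pos: [0.566, -0.0963, 0.0191]
tcp_rot: [3.136, -0.001, -0.01]
contact_force: [-7.7, -17.0, 13.9]
opening: 0.0002
gripper_force: 8.8
```

```bash
python3 -c "
from wm import *
d,P=wm('w7')
q=P.reshape(-1,3)
m=(abs(q[:,2]-.0285)<.002)&(q[:,0]>.545)&(q[:,0]<.595)&(q[:,1]>-.15)&(q[:,1]<.08)
print(m.sum(), np.percentile(q[m,1],[.2,1,99,99.8]))
cv2.imwrite('pics/w7c.png',cv2.resize(d['image'][100:300,0:300,::-1],None,fx=2.6,fy=2.6))"
```

```text
plate x max/min 0.6249309594793796 0.553355642850107 y 0.06645007019434498 -0.11375875014962207
far edge x=a+b*y [0.0126 0.6236]
10.0 [ 0.566  -0.0962  0.019 ] [ 3.1364 -0.001  -0.0098] [ -8.298  -15.9955  13.626 ]
11626 [-0.1062 -0.089   0.0456  0.0474]
```

View pics/w7c.png

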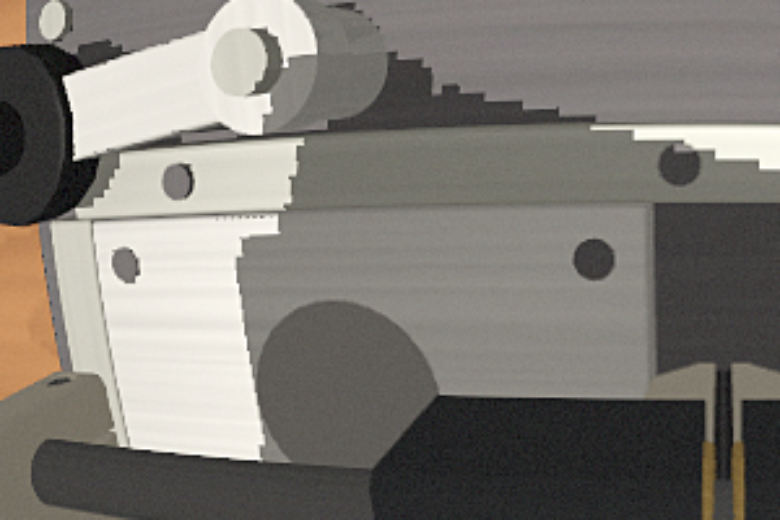

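The plate's +y end (left) abuts the end-stop strip and its top edge abuts the fence. I'll back off and press gently along x again with open fingers to square it.

>>> servo_tool(
  moves=[0, 1.5, 0, 0, 0, 0, 1.5, -5, 0, 0, -4, 0, -5, 0, 0.5, -6.3, -7.3, -5, 0, 1, -6.3, -7.3, -5, 0, 1, -6.3, -7.3, -5, 0, 1, -6.3, -7.3, -5, 0, 1, -6.3, -7.3, -5, 0, 1],
)

```text
t: 11.0
tool_pos: [0.5036, -0.0202, 0.067]
tcp_rot: [3.141, -0.0, -0.01]
contact_force: [0.7, 0.1, -0.4]
opening: 0.0558
gripper_force: 0.0
```

```bash
python3 -c "
from wm import *
d,P=wm('w8')
go(.503,-.02,.0175,-.008)
cv2.imwrite('pics/w8.png',d['image'][:,:,::-1])"
```

```text
plate x max/min 0.6249088633207712 0.5292182449303139 y 0.06689880827381715 -0.11331048535579698
far edge x=a+b*y [0.0119 0.6232]
11.05 [ 0.5035 -0.0201  0.067 ] [ 3.1415  0.0001 -0.0104] [-0.1063  0.5983  0.2599]
-> (0.503, -0.02, 0.0175) move cm [-0.05 -0.01  4.95] twist -0.002
```

View pics/w8.png

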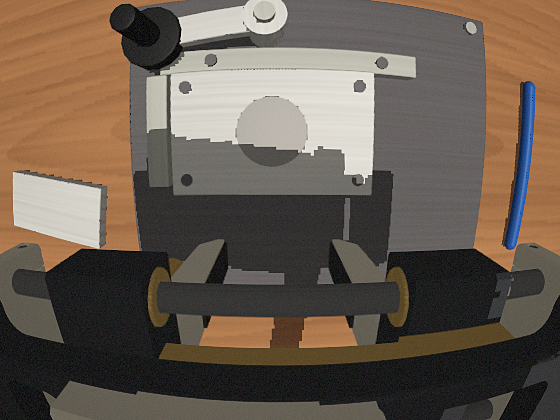

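Wrist view: the plate is flush at the fence (row ~72) and end stop (col ~170). The weight shows behind the left finger at (175,265), about 20 mm clear. I'll press gently with the fingers at 0.6.

>>> servo_tool(
  moves=[0, 0, 2.5, 0, 0.6, 0, 0, 4.9, 0, 0.6, 0, 0, 4.9, 0, 0.6, 0.8, 0, 4.9, 0, 0.6, 1.4, 0, 4.9, 0, 0.6, 1.7, 0, 4.9, 0, 0.6, 1.85, 0, 4.9, 0, 0.6],
)

```text
t: 11.92
tool_pos: [0.5213, -0.0194, 0.0183]
tcp_rot: [3.141, 0.001, -0.009]
contact_force: [-7.5, 0.8, 5.8]
opening: 0.0559
gripper_force: 3.8
```

>>> servo_tool(
  moves=[0.15, 0, 0, 0, 0.6, 0.15, 0, 0, 0, 0.6, -1.2, 0, 0, 0, 0.6, -1.2, 0, -6, 0, 0.6, 4, -2, -11, 0, 0.6, 4, -2, -11, 0, 0.6, 4, -2, -11, 0, 0.6],
)

```text
t: 12.8
tool_pos: [0.5624, 0.0005, 0.1283]
tcp_rot: [3.141, -0.001, -0.008]
contact_force: [-0.6, 0.4, -0.3]
opening: 0.0558
gripper_force: 0.0
```

```bash
python3 -c "
from wm import *
d,P=wm('w9')
q=P.reshape(-1,3); c=d['image'].reshape(-1,3)
m=(c.max(1)<90)&(q[:,0]>.59)&(q[:,0]<.67)&(q[:,1]>.02)&(q[:,1]<.09)
for a,b in ((.078,.09),(.05,.075),(.04,.049)):
  k=m&(q[:,2]>a)&(q[:,2]<b); print(a,k.sum(),q[k].mean(0),q[k].min(0),q[k].max(0))
t=save('top','top2'); T=cloud(t).reshape(-1,3); c=t['image'].reshape(-1,3)
m=(c.max(1)<90)&(T[:,0]>.59)&(T[:,0]<.67)&(T[:,1]>.02)&(T[:,1]<.09)&(T[:,2]>.075);print('top',T[m].mean(0))
m=(q[:,2]>.045)&(q[:,2]<.056)&(c.min(1)>0)&(abs(q[:,0]-.639)<.02)&(abs(q[:,1]+.013)<.025)
print('pivot',q[m].min(0),q[m].max(0))
m=(abs(q[:,2]-.0285)<.0016)&(q[:,0]<.6245)&(q[:,0]>.54)&(q[:,1]>-.13)
print('plate y',np.percentile(q[m,1],[.2,1,50,99,99.8]))
"
```

```text
plate x max/min 0.624955445057991 0.5288990871710341 y 0.06667998537675345 -0.11379091153621793
far edge x=a+b*y [0.0117 0.6231]
12.85 [0.561  0.0003 0.1268] [-3.1416  0.0019 -0.0088] [-0.2077  0.2378 -0.6282]
0.078 403 [0.632  0.0551 0.0844] [0.624  0.0478 0.0782] [0.64   0.0635 0.0877]
0.05 146 [0.6317 0.0492 0.063 ] [0.6245 0.0473 0.0503] [0.6396 0.054  0.075 ]
0.04 990 [0.6308 0.0546 0.0468] [0.613  0.0272 0.0406] [0.6513 0.0752 0.0489]
top [0.5998 0.0548 0.4803]
pivot [ 0.6271 -0.0268  0.045 ] [0.6524 0.0116 0.0546]
plate y [-0.0876 -0.0808 -0.0149  0.0466  0.0476]
```

Post at (0.632, 0.055), top at 0.084. Pivot ≈ (0.6395, −0.0143), radius 70 mm as expected, θ≈0.11. I'll grip the post and follow the arc.

>>> servo_tool(
  moves=[7.1, -5.5, 0, 0, 0.6, 7.1, -5.5, 0, 0, 0.6, 7.1, -5.5, 0, 0, 0.6, 7.1, -5.5, 5, 0, 0.6, 7.1, -5.5, 7.4, 0, 0.6, 7.1, -5.5, 7.4, 0, 0.6],
)

```text
t: 13.65
tool_pos: [0.6292, 0.0537, 0.05]
tcp_rot: [3.141, 0.008, -0.01]
contact_force: [-1.2, -0.1, 0.6]
opening: 0.0555
gripper_force: 0.0
```

```bash
python3 -c "
from wm import *
go(.632,.0555,.053)
d=save('wrist','w10'); P=wcloud(d)
q=P.reshape(-1,3); c=d['image'].reshape(-1,3); st=state(); print(st['tool_pos'],st['contact_force'])
m=(c.max(1)<90)&(q[:,0]>.59)&(q[:,0]<.67)&(abs(q[:,1]-.055)<.012)&(q[:,2]>.05)&(q[:,2]<.088); print(m.sum(),q[m].min(0),q[m].max(0))
th=np.linspace(.107,1.563,15); D=7*np.c_[-(np.sin(th)-np.sin(.107)),np.cos(th)-np.cos(.107)]
a=-.009; print(np.c_[D@[np.cos(a),np.sin(a)],D@[np.sin(a),-np.cos(a)]].round(2).tolist())"
```

```text
-> (0.632, 0.0555, 0.053) move cm [ 0.28 -0.18 -0.3 ] twist 0
[0.6311 0.0538 0.0524] [-1.327   0.1544  0.6134]
1421 [0.6284 0.0478 0.0502] [0.6408 0.0632 0.0868]
[[0.0, 0.0], [-0.72, 0.12], [-1.42, 0.32], [-2.1, 0.58], [-2.74, 0.92], [-3.35, 1.32], [-3.91, 1.78], [-4.42, 2.3], [-4.88, 2.87], [-5.27, 3.48], [-5.6, 4.13], [-5.85, 4.81], [-6.04, 5.52], [-6.15, 6.23], [-6.19, 6.96]]
```

>>> servo_tool(
  moves=[0, -0.15, -0.2, 0, 0.6, 0, -0.15, -0.2, 0, 0.1, 0, -0.15, -0.2, 0, 0.1, 0, -0.15, -0.2, 0, 0.1, 0, -0.15, -0.2, 0, 0.1, 0, -0.15, -0.2, 0, 0.1],
  squeeze=15,
)

```text
t: 14.45
tool_pos: [0.6333, 0.0558, 0.056]
tcp_rot: [3.141, 0.0, -0.009]
contact_force: [0.8, -1.9, 0.8]
opening: 0.0156
gripper_force: 15.0
```

Post gripped (15.6 mm opening). Now the first half of the arc.

>>> servo_tool(
  moves=[-0.7, 0.1, 0, 0, 0.1, -1.4, 0.3, 0, 0, 0.1, -2.1, 0.6, 0, 0, 0.1, -2.75, 0.9, 0, 0, 0.1, -3.35, 1.3, 0, 0, 0.1, -3.9, 1.8, 0, 0, 0.1, -4.4, 2.3, 0, 0, 0.1],
)

```text
t: 15.32
tool_pos: [0.5866, 0.0362, 0.0559]
tcp_rot: [-3.138, 0.004, -0.008]
contact_force: [-9.0, 13.7, 7.7]
opening: 0.0155
gripper_force: 15.0
```

>>> servo_tool(
  moves=[-0.45, 0.55, 0, 0, 0.1, -0.85, 1.2, 0, 0, 0.1, -1.15, 1.85, 0, 0, 0.1, -1.4, 2.5, 0, 0, 0.1, -1.6, 3.2, 0, 0, 0.1, -1.7, 3.9, 0, 0, 0.1, -1.75, 4.65, 0, 0, 0.1, -1.75, 4.8, 0, 0, 0.1],
)

```text
t: 16.32
tool_pos: [0.5696, -0.0132, 0.0559]
tcp_rot: [-3.139, 0.003, -0.01]
contact_force: [-5.2, 12.1, 4.8]
opening: 0.0154
gripper_force: 15.0
```

```bash
python3 -c "
from wm import *
d,P=wm('w11')
cv2.imwrite('pics/w11.png',d['image'][:,:,::-1])"
```

```text
plate x max/min 0.6241012818939405 0.5592265353918748 y -0.02323092428480866 -0.11311618389349835
far edge x=a+b*y [0.0104 0.6232]
16.375 [ 0.5696 -0.0132  0.0559] [-3.1391  0.0028 -0.0093] [-4.8283  7.3996  4.0126]
```

View pics/w11.png

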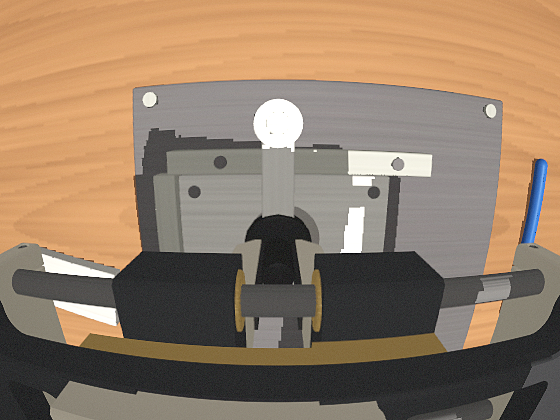

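The arm is nearly square to the fence, over the plate. I'll press a little further to confirm the stop.

>>> servo_tool(
  moves=[0, 0.2, 0, 0, 0.1, 0, 0.4, 0, 0, 0.1, 0, 0.5, 0, 0, 0.1],
)

```text
t: 16.75
tool_pos: [0.5695, -0.0136, 0.0558]
tcp_rot: [-3.133, 0.003, -0.008]
contact_force: [-5.4, 29.6, 6.3]
opening: 0.0158
gripper_force: 15.0
```

The end stop is reached: 30 N with no more motion. I'll relieve the load, open and lift clear.

>>> servo_tool(
  moves=[0, -0.45, 0, 0, 0.1, 0, -0.45, 0, 0, 0.5, 0, -0.45, 0, 0, 0.5, 0, -0.45, 0, 0, 0.5, 0, -0.45, -5, 0, 0.5, -10, -0.45, -12, 0, 0.5, -14, -0.45, -14, 0, 0.5, -14, -0.45, -14, 0, 0.5],
)

```text
t: 17.75
tool_pos: [0.43, -0.0139, 0.1976]
tcp_rot: [3.141, -0.002, -0.01]
contact_force: [0.4, 0.1, 0.1]
opening: 0.0465
gripper_force: 0.0
```

```bash
python3 -c "
from wm import *
d,P=wm('w12')
q=P.reshape(-1,3); c=d['image'].reshape(-1,3)
m=(c.max(1)<90)&(abs(q[:,0]-.57)<.03)&(abs(q[:,1]+.013)<.03)&(q[:,2]>.08)&(q[:,2]<.09); print('post',m.sum(),q[m].mean(0))
m=(abs(q[:,2]-.05)<.005)&(abs(q[:,0]-.64)<.022)&(abs(q[:,1]+.013)<.022);print('pivot',q[m].min(0),q[m].max(0))
cv2.imwrite('pics/w12.png',cv2.resize(d['image'][:,:,::-1],(800,600)))"
```

```text
plate x max/min 0.6243238382814655 0.528534028813072 y 0.06703982557854749 -0.1135269826528527
far edge x=a+b*y [0.0134 0.6217]
17.8 [ 0.4286 -0.0138  0.2004] [ 3.1406 -0.0034 -0.0094] [3.5173 0.5702 2.6185]
post 262 [ 0.5686 -0.0131  0.0845]
pivot [ 0.62   -0.0251  0.045 ] [ 0.6324 -0.0034  0.049 ]
```

View pics/w12.png

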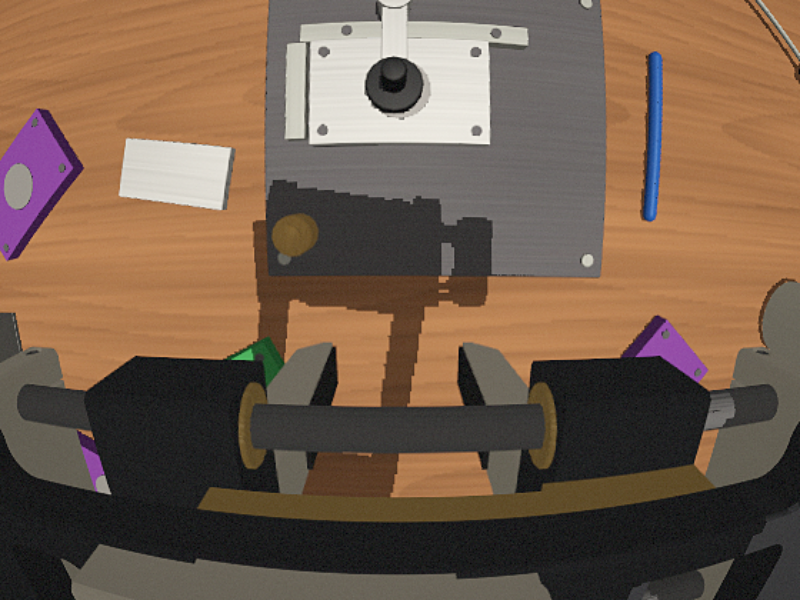

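Post at (0.5686, −0.0131) is as expected for 1.571. I've now used more picture views than the allowed ten, so from here I'll check by numbers only. There may be a thin dark line between plate and end stop, so I'll measure it.

```bash
python3 -c "
from wm import *
for f,rows in (('w8',(100,115,130,150,170,180)),('w9',None),('w12',(40,55,70,85))):
    d=dict(np.load('pics/'+f+'.npz')); P=wcloud(d); g=d['image'].max(2).astype(int)
    if rows is None:
        # rows where y~.05 and x in .545...59
        rows=sorted({int(v) for v,u in np.argwhere((abs(P[...,1]-.05)<.002)&(P[...,0]>.54)&(P[...,0]<.60)&(P[...,2]<.03))})[::12]
    for v in rows:
        us=[u for u in range(560) if .036<P[v,u,1]<.062 and P[v,u,2]<.035]
        print(f,v,'x%.3f'%(P[v,us[0],0] if us else 0),[(u,int(g[v,u]),round(P[v,u,1]*1000,1),round(P[v,u,2]*1000)) for u in us][:14])
"
```

```text
w8 100 x0.594 [(152, 193, np.float64(61.3), 26), (153, 192, np.float64(60.8), 25), (154, 195, np.float64(60.4), 24), (155, 192, np.float64(59.6), 25), (156, 194, np.float64(57.9), 27), (157, 195, np.float64(58.0), 25), (158, 195, np.float64(57.2), 25), (159, 194, np.float64(57.0), 24), (160, 192, np.float64(55.3), 26), (161, 196, np.float64(55.2), 25), (162, 192, np.float64(54.7), 24), (163, 197, np.float64(54.0), 24), (164, 202, np.float64(52.8), 26), (165, 195, np.float64(52.4), 25)]
w8 115 x0.584 [(152, 192, np.float64(61.6), 25), (153, 193, np.float64(61.2), 25), (154, 192, np.float64(60.3), 25), (155, 192, np.float64(59.5), 25), (156, 194, np.float64(59.0), 25), (157, 195, np.float64(57.9), 26), (158, 192, np.float64(57.2), 26), (159, 192, np.float64(56.6), 25), (160, 194, np.float64(56.0), 25), (161, 196, np.float64(55.4), 25), (162, 194, np.float64(54.4), 25), (163, 194, np.float64(54.2), 24), (164, 199, np.float64(53.3), 25), (165, 202, np.float64(52.9), 24)]
w8 130 x0.574 [(153, 89, np.float64(61.4), 25), (154, 89, np.float64(61.1), 24), (155, 91, np.float64(59.6), 26), (156
[... 5987 characters left out ...]
.0), 25), (212, 219, np.float64(53.1), 25), (213, 161, np.float64(51.9), 25), (214, 67, np.float64(51.7), 21), (215, 72, np.float64(51.4), 17), (216, 160, np.float64(48.1), 28), (217, 228, np.float64(47.1), 28)]
w12 85 x0.548 [(204, 207, np.float64(61.3), 26), (205, 208, np.float64(60.4), 25), (206, 208, np.float64(59.4), 25), (207, 209, np.float64(58.2), 26), (208, 207, np.float64(57.2), 25), (209, 207, np.float64(56.2), 25), (210, 209, np.float64(55.2), 25), (211, 216, np.float64(54.1), 25), (212, 222, np.float64(52.9), 26), (213, 119, np.float64(52.2), 24), (214, 72, np.float64(51.7), 21), (215, 72, np.float64(51.7), 15), (216, 204, np.float64(48.1), 29), (217, 236, np.float64(47.2), 28)]
```

There is a real gap of ~3.5 mm at the end stop: the y push stalled early, probably jammed by friction. I'll check the fence side too. Since the order matters, I'll swing the arm back, seat the plate properly and swing it again.

```bash
python3 -c "
from wm import *
for f in ('w8','w9','w12'):
    d=dict(np.load('pics/'+f+'.npz')); P=wcloud(d); g=d['image'].max(2).astype(int)
    for Y in (.03,.02,-.04,-.06,-.07):
        i=np.argmin(np.hypot(P[...,0]-.609,P[...,1]-Y)+9*(abs(P[...,2]-.02)>.015)); v0,u=divmod(i,560)
        print(f,Y,[(v,int(g[v,u]),round(float(P[v,u,0]*1000),1),round(float(P[v,u,2]*1000))) for v in range(v0-4,v0+6)if 0<=v])
for a in ('w7','w12'):
    pass
print(state()['tool_pos'])
"
```

```text
w8 0.03 [(68, 194, 612.5, 26), (69, 196, 611.9, 25), (70, 195, 611.4, 24), (71, 159, 610.8, 24), (72, 208, 609.3, 28), (73, 212, 608.2, 30), (74, 215, 607.8, 29), (75, 216, 607.2, 29), (76, 217, 606.5, 29), (77, 219, 606.0, 28)]
w8 0.02 [(67, 210, 612.5, 25), (68, 197, 611.9, 25), (69, 195, 611.0, 26), (70, 162, 610.7, 24), (71, 207, 609.1, 29), (72, 214, 608.4, 29), (73, 211, 607.5, 30), (74, 216, 607.2, 28), (75, 220, 606.1, 31), (76, 218, 605.9, 28)]
w8 -0.04 [(65, 196, 612.2, 25), (66, 195, 611.5, 25), (67, 199, 610.5, 27), (68, 167, 610.0, 26), (69, 190, 608.7, 29), (70, 226, 608.0, 29), (71, 219, 607.4, 29), (72, 221, 606.7, 29), (73, 222, 606.1, 29), (74, 221, 605.6, 29)]
w8 -0.06 [(66, 196, 612.2, 25), (67, 198, 611.4, 26), (68, 198, 610.9, 24), (69, 182, 610.4, 24), (70, 181, 608.9, 28), (71, 227, 608.0, 29), (72, 223, 607.3, 29), (73, 222, 606.9, 28), (74, 223, 606.2, 28), (75, 223, 605.3, 29)]
w8 -0.07 [(67, 193, 611.8, 26), (68, 198, 611.4, 25), (69, 198, 610.5, 26), (70, 179, 610.1, 25), (71, 199, 608.6, 29), (72, 227, 608.2, 28), (73, 224, 607.2, 29), (74, 225, 606.3, 3
[... 1724 characters left out ...]
2, 615.6, 23), (23, 199, 614.0, 25), (24, 197, 612.7, 25), (25, 204, 611.3, 26), (26, 191, 609.1, 29), (27, 230, 607.9, 29), (28, 223, 606.8, 29), (29, 224, 605.4, 29), (30, 221, 604.3, 30), (31, 224, 603.3, 29)]
w12 -0.06 [(23, 202, 614.5, 25), (24, 202, 613.1, 26), (25, 201, 612.5, 24), (26, 203, 610.1, 28), (27, 194, 608.9, 28), (28, 230, 607.2, 29), (29, 224, 605.8, 30), (30, 226, 605.1, 29), (31, 226, 604.2, 28), (32, 227, 603.2, 28)]
w12 -0.07 [(24, 205, 613.5, 26), (25, 202, 613.0, 24), (26, 202, 611.3, 25), (27, 194, 610.0, 26), (28, 230, 608.3, 28), (29, 224, 606.5, 29), (30, 224, 605.6, 29), (31, 228, 604.0, 30), (32, 236, 603.2, 29), (33, 206, 602.0, 29)]
[ 0.4286 -0.0138  0.2004]
```

Fence side is flush (within 1 mm). Now I'll swing the arm back.

>>> servo_tool(
  moves=[8, 0, 3, 0, 0.5, 13.9, 0, 6, 0, 0.5, 13.9, 0, 8, 0, 0.5, 13.9, 0, 12, 0, 0.5, 13.9, 0, 14, 0, 0.5, 13.9, 0, 14, 0, 0.5, 13.9, 0, 14, 0, 0.1, 13.9, 0, 14, 0, 0.1, 13.9, 0, 14, 0, 0.1, 13.9, 0, 14, 0, 0.1],
)

```text
t: 19.05
tool_pos: [0.571, -0.0132, 0.0573]
tcp_rot: [-3.139, -0.002, -0.009]
contact_force: [0.7, 8.5, 3.8]
opening: 0.0159
gripper_force: 15.0
```

>>> servo_tool(
  moves=[0, -0.7, 0, 0, 0.1, 0.15, -1.45, 0, 0, 0.1, 0.35, -2.15, 0, 0, 0.1, 0.6, -2.85, 0, 0, 0.1, 0.9, -3.5, 0, 0, 0.1, 1.3, -4.1, 0, 0, 0.1, 1.75, -4.65, 0, 0, 0.1, 2.3, -5.2, 0, 0, 0.1, 2.85, -5.65, 0, 0, 0.1, 3.45, -6.05, 0, 0, 0.1],
)

```text
t: 20.3
tool_pos: [0.6054, 0.0453, 0.0564]
tcp_rot: [3.141, 0.0, -0.009]
contact_force: [-2.1, -4.2, 5.9]
opening: 0.0157
gripper_force: 15.0
```

>>> servo_tool(
  moves=[0.6, -0.3, 0, 0, 0.1, 1.25, -0.6, 0, 0, 0.1, 1.9, -0.75, 0, 0, 0.1, 1.9, -0.75, 0, 0, 0.1, 1.9, -0.75, 0, 0, 0.5, 1.9, -0.75, 0, 0, 0.5, 1.9, -0.75, 0, 0, 0.5, 1.9, -0.75, -6, 0, 0.3],
)

```text
t: 21.3
tool_pos: [0.6195, 0.0526, 0.1101]
tcp_rot: [3.141, 0.012, -0.009]
contact_force: [1.4, 0.1, 1.1]
opening: 0.039
gripper_force: 0.0
```

```bash
python3 -c "
from wm import *
d,P=wm('w13'); go(.566,-.113,.08)
q=P.reshape(-1,3); c=d['image'].reshape(-1,3)
m=(c.max(1)<90)&(abs(q[:,0]-.62)<.04)&(abs(q[:,1]-.05)<.03)&(q[:,2]>.08)&(q[:,2]<.09); print('post',m.sum(),q[m].mean(0))
m=(abs(q[:,2]-.0285)<.002)&(q[:,1]<-.05)&(q[:,0]<.6)&(q[:,0]>.54);print('end y',np.percentile(q[m,1],[.2,1,2]))
"
```

```text
plate x max/min 0.624059598182133 0.5593959003620647 y 0.04779119072825622 -0.11298798321760821
far edge x=a+b*y [-0.0421  0.6219]
21.35 [0.6265 0.0527 0.1238] [-3.1415 -0.0054 -0.0092] [3.7026 0.3994 7.5964]
-> (0.566, -0.113, 0.08) move cm [-5.92 16.62  4.34] twist 0
post 492 [0.621  0.0534 0.0846]
end y [-0.0823 -0.0817 -0.0813]
```

>>> servo_tool(
  moves=[-3, 6, 0, 0, 0, -6, 12, 0, 0, 0, -6, 16.8, 0, 0, 0, -6, 16.8, 2, 0, 0, -6, 16.8, 6, 0, 0, -6, 16.8, 6, 0, 0],
)

```text
t: 22.1
tool_pos: [0.5595, -0.113, 0.0519]
tcp_rot: [-3.139, 0.007, -0.009]
contact_force: [0.1, 0.7, -0.6]
opening: 0.0001
gripper_force: 0.0
```

>>> servo_tool(
  moves=[0.4, 0, 2, 0, 0, 0.4, 0, 3.5, 0, 0, 0.4, 0, 3.5, 0, 0, 0.4, -0.8, 3.5, 0, 0, 0.4, -1.4, 3.5, 0, 0, 0.4, -1.8, 3.5, 0, 0],
)

```text
t: 22.85
tool_pos: [0.5674, -0.0963, 0.0217]
tcp_rot: [3.141, -0.001, -0.009]
contact_force: [-0.4, -0.1, 0.2]
opening: 0.0004
gripper_force: 0.0
```

>>> servo_tool(
  moves=[-0.05, -0.2, 0, 0, 0, -0.1, -0.4, 0, 0, 0, -0.1, -0.5, 0, 0, 0],
)

```text
t: 23.22
tool_pos: [0.5663, -0.0922, 0.0215]
tcp_rot: [3.141, -0.001, -0.009]
contact_force: [0.2, -3.9, 2.0]
opening: 0.0001
gripper_force: 2.3
```

>>> servo_tool(
  moves=[0, -0.1, 0, 0, 0, 0, -0.2, 0, 0, 0, 0, -0.2, 0, 0, 0],
)

```text
t: 23.6
tool_pos: [0.5666, -0.0917, 0.0216]
tcp_rot: [3.139, -0.001, -0.01]
contact_force: [0.8, -11.1, 0.4]
opening: 0.0003
gripper_force: 4.0
```

```bash
cat > gap.py <<'E'
from wm import *
def gap(f):
    d,P=wm(f); g=d['image'].max(2).astype(int)
    for X in (.545,.56,.575,.59,.60):
        m=(abs(P[...,0]-X)<.003)&(P[...,1]>.035)&(P[...,1]<.06)
        pl=P[m&(P[...,2]>.0272)&(P[...,2]<.032)]; lo=P[m&(P[...,2]<.021)]; st=P[m&(P[...,2]>.023)&(P[...,2]<.0265)]
        print(X,'plate ymax',np.percentile(pl[:,1],98).round(4) if len(pl) else None,'stop ymin',np.percentile(st[:,1],2).round(4) if len(st) else None,'low pts',len(lo))
    for Y in (.03,-.04,-.06):
        m=(abs(P[...,1]-Y)<.003)&(P[...,0]>.598)&(P[...,0]<.618)
        pl=P[m&(P[...,2]>.0272)&(P[...,2]<.032)]; lo=P[m&(P[...,2]<.021)]; st=P[m&(P[...,2]>.023)&(P[...,2]<.0265)]
        print('fence',Y,np.percentile(pl[:,0],98).round(4) if len(pl) else None,np.percentile(st[:,0],2).round(4) if len(st) else None,len(lo))
E
python3 -c "
from gap import *
gap('w14')"
```

```text
plate x max/min 0.624706004774484 0.5520546037897416 y 0.0663972199276395 -0.11384734420706705
far edge x=a+b*y [-0.0021  0.6232]
23.65 [ 0.5666 -0.0917  0.0216] [ 3.1389 -0.0014 -0.0097] [  0.6375 -10.1903   1.4442]
0.545 plate ymax None stop ymin None low pts 0
0.56 plate ymax 0.0507 stop ymin 0.0545 low pts 0
0.575 plate ymax 0.0505 stop ymin 0.0548 low pts 0
0.59 plate ymax 0.0505 stop ymin 0.0542 low pts 0
0.6 plate ymax 0.0495 stop ymin 0.054 low pts 0
fence 0.03 0.6097 0.6098 0
fence -0.04 0.6087 0.6086 6
fence -0.06 0.6084 0.6085 11
```

>>> servo_tool(
  moves=[0, -0.15, 0, 0, 0, 0, -0.3, 0, 0, 0, 0, -0.3, 0, 0, 0],
)

```text
t: 24.02
tool_pos: [0.5672, -0.0907, 0.0222]
tcp_rot: [3.136, -0.003, -0.01]
contact_force: [1.0, -18.6, 3.2]
opening: 0.0005
gripper_force: 7.3
```

>>> servo_tool(
  moves=[0, 1.3, 0, 0, 0, 0, 1.3, -5, 0, 0, -4, 0, -5, 0, 0.5, -6.3, -6.7, -5, 0, 0.6, -6.3, -6.7, -5, 0, 0.6, -6.3, -6.7, -5, 0, 0.6, -6.3, -6.7, -5, 0, 0.6],
)

```text
t: 24.9
tool_pos: [0.5041, -0.0199, 0.0711]
tcp_rot: [3.141, -0.0, -0.01]
contact_force: [-0.2, 0.0, -0.2]
opening: 0.0464
gripper_force: 0.0
```

```bash
python3 -c "
from gap import *
gap('w15'); print('before'); 
d=dict(np.load('pics/w8.npz'))
import h
def comp(f):
    d=dict(np.load('pics/'+f+'.npz')); P=wcloud(d); g=d['image'].max(2).astype(int)
    for X in (.548,.575,.595):
        i=np.argmin(np.hypot(P[...,0]-X,P[...,1]-.051)+9*(abs(P[...,2]-.022)>.01)); v,u0=divmod(i,560)
        print(f,X,v,[(u,int(g[v,u]),round(float(P[v,u,1]*1000),1),round(float(P[v,u,2]*1000))) for u in range(u0-4,u0+8)])
comp('w8');comp('w15')"
```

```text
plate x max/min 0.6245669308428348 0.5289146493687521 y 0.0669379220670663 -0.11313560435244836
far edge x=a+b*y [0.0099 0.623 ]
24.95 [ 0.5041 -0.02    0.0711] [ 3.1415 -0.0001 -0.01  ] [-0.6437  0.0594 -0.0416]
0.545 plate ymax 0.0515 stop ymin 0.0535 low pts 0
0.56 plate ymax 0.0514 stop ymin 0.0532 low pts 0
0.575 plate ymax 0.051 stop ymin 0.053 low pts 0
0.59 plate ymax 0.0508 stop ymin 0.0527 low pts 0
0.6 plate ymax 0.0505 stop ymin 0.0526 low pts 0
fence 0.03 0.6096 0.611 0
fence -0.04 0.6089 0.61 0
fence -0.06 0.6088 0.61 0
before
w8 0.548 167 [(167, 94, 52.4, 26), (168, 81, 52.6, 23), (169, 77, 52.1, 22), (170, 80, 52.1, 20), (171, 70, 51.4, 20), (172, 105, 47.9, 28), (173, 110, 47.0, 29), (174, 110, 46.1, 30), (175, 110, 45.4, 30), (176, 108, 44.9, 29), (177, 108, 44.2, 29), (178, 115, 43.4, 30)]
w8 0.575 127 [(163, 201, 54.0, 25), (164, 207, 53.7, 24), (165, 214, 52.9, 24), (166, 177, 52.4, 24), (167, 87, 51.2, 25), (168, 72, 52.1, 21), (169, 69, 52.2, 18), (170, 80, 52.0, 17), (171, 227, 47.2, 29), (172, 220, 46.0, 30), (173, 215, 46.1, 28), (174, 215, 45.0, 29)]
w8 0.5
[... 400 characters left out ...]
 50.2, 29), (172, 108, 49.0, 30), (173, 108, 48.7, 29), (174, 111, 48.0, 29), (175, 111, 47.2, 29), (176, 110, 46.8, 28), (177, 112, 45.8, 29)]
w15 0.575 128 [(164, 204, 55.4, 25), (165, 206, 54.9, 24), (166, 213, 53.9, 25), (167, 204, 53.5, 24), (168, 224, 50.8, 29), (169, 235, 50.4, 29), (170, 234, 49.8, 28), (171, 229, 49.0, 29), (172, 225, 48.4, 28), (173, 217, 47.7, 28), (174, 214, 47.1, 28), (175, 219, 45.9, 30)]
w15 0.595 98 [(164, 196, 55.0, 25), (165, 195, 53.9, 25), (166, 201, 52.9, 26), (167, 160, 52.4, 26), (168, 213, 50.8, 28), (169, 218, 50.1, 28), (170, 214, 48.7, 30), (171, 215, 48.5, 29), (172, 214, 47.7, 29), (173, 213, 47.0, 29), (174, 209, 46.6, 28), (175, 213, 45.8, 29)]
```

The end-stop gap is closed: plate top meets the stop directly, with no dark pixels or low points. One gentle x press to make sure of the fence.

>>> servo_tool(
  moves=[0, 0, 2.5, 0, 0.6, 0, 0, 5.1, 0, 0.6, 0, 0, 5.1, 0, 0.6, 0.8, 0, 5.1, 0, 0.6, 1.4, 0, 5.1, 0, 0.6, 1.7, 0, 5.1, 0, 0.6, 1.85, -0.05, 5.0, 0, 0.6, 1.95, -0.1, 5.0, 0, 0.6],
)

```text
t: 25.95
tool_pos: [0.5214, -0.0194, 0.0209]
tcp_rot: [3.14, 0.004, -0.009]
contact_force: [-12.4, -7.2, 9.4]
opening: 0.0558
gripper_force: 6.5
```

>>> servo_tool(
  moves=[-1.5, 0, 0, 0, 0.6, -1.5, 0, -6, 0, 0.6, 4, -2, -11, 0, 0.6, 4, -2, -11, 0, 0.6, 4, -2, -11, 0, 0.6],
)

```text
t: 26.58
tool_pos: [0.565, 0.0015, 0.1328]
tcp_rot: [3.141, -0.003, -0.008]
contact_force: [0.1, -0.1, -0.1]
opening: 0.0562
gripper_force: 0.0
```

```bash
cat >> gap.py <<'E'
def comp(f):
    d=dict(np.load('pics/'+f+'.npz')); P=wcloud(d); g=d['image'].max(2).astype(int)
    for X in (.548,.575,.595):
        i=np.argmin(np.hypot(P[...,0]-X,P[...,1]-.051)+9*(abs(P[...,2]-.022)>.01)); v,u0=divmod(i,560)
        print(f,X,v,[(int(g[v,u]),round(float(P[v,u,1]*1000),1),round(float(P[v,u,2]*1000))) for u in range(u0-3,u0+5)])
    for Y in (.04,.0,-.06):
        i=np.argmin(np.hypot(P[...,0]-.609,P[...,1]-Y)+9*(abs(P[...,2]-.022)>.01)); v0,u=divmod(i,560)
        print(f,'fence',Y,[(int(g[v,u]),round(float(P[v,u,0]*1000),1),round(float(P[v,u,2]*1000))) for v in range(v0-4,v0+4)])
def post(f):
    d=dict(np.load('pics/'+f+'.npz')); q=wcloud(d).reshape(-1,3); c=d['image'].reshape(-1,3)
    m=(c.max(1)<90)&(q[:,0]>.54)&(q[:,0]<.66)&(q[:,1]>-.04)&(q[:,1]<.08)&(q[:,2]>.08)&(q[:,2]<.089); print('post',m.sum(),q[m].mean(0))
E
python3 -c "
from gap import *
gap('w16');comp('w16');post('w16')"
```

```text
plate x max/min 0.6242638133825265 0.5291727501687402 y 0.06644675452445675 -0.1131641713688523
far edge x=a+b*y [-0.0123  0.6226]
26.625 [0.5635 0.0014 0.1311] [ 3.1415 -0.0003 -0.0087] [ 0.1619  0.2509 -1.0199]
0.545 plate ymax 0.0512 stop ymin 0.0527 low pts 0
0.56 plate ymax 0.0512 stop ymin 0.0527 low pts 0
0.575 plate ymax 0.0514 stop ymin 0.053 low pts 0
0.59 plate ymax 0.0509 stop ymin 0.0523 low pts 0
0.6 plate ymax 0.0505 stop ymin 0.0528 low pts 0
fence 0.03 0.6097 0.6104 0
fence -0.04 0.6085 0.609 0
fence -0.06 0.6087 0.6092 0
w16 0.548 230 [(125, 54.3, 26), (122, 53.7, 24), (118, 52.4, 26), (147, 50.8, 30), (142, 50.0, 30), (145, 49.4, 28), (139, 48.1, 30), (144, 47.5, 29)]
w16 0.575 199 [(125, 54.5, 26), (125, 54.0, 24), (128, 52.9, 25), (131, 51.4, 29), (151, 50.5, 29), (145, 49.6, 29), (146, 48.8, 28), (149, 47.8, 30)]
w16 0.595 176 [(129, 54.7, 25), (126, 53.8, 25), (132, 52.8, 26), (132, 51.4, 29), (146, 50.4, 30), (147, 49.7, 29), (153, 48.8, 29), (147, 47.7, 30)]
w16 fence 0.04 [(29, 611.9, 46), (7, 611.1, 46), (16, 610.3, 45), (62, 609.3, 43), (140, 607.3, 28), (158, 606.6, 29), (151, 605.7, 29), (148, 604.8, 28)]
w16 fence 0.0 [(127, 612.4, 25), (128, 611.5, 25), (130, 610.7, 25), (114, 609.9, 26), (141, 609.3, 29), (146, 608.5, 29), (145, 607.6, 29), (149, 606.8, 29)]
w16 fence -0.06 [(240, 611.9, 25), (242, 610.9, 24), (248, 610.0, 23), (142, 609.2, 24), (235, 608.8, 30), (255, 607.9, 29), (158, 607.1, 29), (140, 606.2, 29)]
post 412 [0.62   0.0525 0.0846]
```

Flush on both stops now. Swing the sensor arm again.

>>> servo_tool(
  moves=[5.7, -5.2, 0, 0, 0.6, 5.7, -5.2, 0, 0, 0.6, 5.7, -5.2, 4, 0, 0.6, 5.7, -5.2, 7.2, 0, 0.6, 5.7, -5.2, 7.2, 0, 0.6, 5.7, -5.2, 7.2, 0, 0.1, 5.7, -5.2, 7.2, 0, 0.1, 5.7, -5.2, 7.2, 0, 0.1, 5.7, -5.2, 7.2, 0, 0.1, 5.7, -5.2, 7.2, 0, 0.1],
)

```text
t: 27.88
tool_pos: [0.621, 0.0533, 0.0596]
tcp_rot: [-3.141, -0.001, -0.009]
contact_force: [-1.1, 2.3, 3.4]
opening: 0.0159
gripper_force: 15.0
```

```bash
python3 -c "
from h import *
th=np.linspace(.284,1.563,14); D=7*np.c_[-(np.sin(th)-np.sin(.284)),np.cos(th)-np.cos(.284)]
a=-.009; print(np.c_[D@[np.cos(a),np.sin(a)],D@[np.sin(a),-np.cos(a)]].round(2).tolist())"
```

```text
[[0.0, 0.0], [-0.65, 0.23], [-1.27, 0.52], [-1.86, 0.88], [-2.42, 1.29], [-2.93, 1.75], [-3.39, 2.26], [-3.8, 2.81], [-4.15, 3.4], [-4.45, 4.03], [-4.68, 4.67], [-4.84, 5.34], [-4.95, 6.02], [-4.98, 6.71]]
```

>>> servo_tool(
  moves=[-0.65, 0.25, 0, 0, 0.1, -1.25, 0.5, 0, 0, 0.1, -1.85, 0.9, 0, 0, 0.1, -2.4, 1.3, 0, 0, 0.1, -2.95, 1.75, 0, 0, 0.1, -3.4, 2.25, 0, 0, 0.1, -3.8, 2.8, 0, 0, 0.1, -4.15, 3.4, 0, 0, 0.1, -4.45, 4.0, 0, 0, 0.1, -4.7, 4.65, 0, 0, 0.1],
)

```text
t: 29.12
tool_pos: [0.5724, 0.0078, 0.0593]
tcp_rot: [-3.14, 0.001, -0.008]
contact_force: [-4.5, 5.2, 6.0]
opening: 0.0158
gripper_force: 15.0
```

>>> servo_tool(
  moves=[-0.15, 0.7, 0, 0, 0.1, -0.25, 1.35, 0, 0, 0.1, -0.3, 1.9, 0, 0, 0.1, -0.3, 2.2, 0, 0, 0.1, -0.3, 2.3, 0, 0, 0.1],
)

```text
t: 29.75
tool_pos: [0.5699, -0.0134, 0.0593]
tcp_rot: [-3.137, 0.001, -0.009]
contact_force: [-4.8, 19.0, 7.5]
opening: 0.0155
gripper_force: 15.0
```

>>> servo_tool(
  moves=[0, 0.15, 0, 0, 0.1, 0, 0.25, 0, 0, 0.1, 0, -0.1, 0, 0, 0.1, 0, -0.1, 0, 0, 0.5, 0, -0.1, 0, 0, 0.5, 0, -0.1, 0, 0, 0.5, 0, -0.1, -5, 0, 0.5, -10, -0.1, -12, 0, 0.5, -14, -0.1, -14, 0, 0.5, -14, -0.1, -14, 0, 0.5],
)

```text
t: 31.0
tool_pos: [0.429, -0.0144, 0.2005]
tcp_rot: [3.141, -0.002, -0.01]
contact_force: [1.0, -0.0, 0.7]
opening: 0.0466
gripper_force: 0.0
```

```bash
python3 -c "
from gap import *
gap('w17');comp('w17');post('w17')
t=save('top','top3'); import numpy as np
a=np.load('pics/top0.npz')['image'].astype(int); b=t['image'].astype(int)
df=(abs(a-b).max(2)>60).astype(np.uint8); n,l,s,c=cv2.connectedComponentsWithStats(df)
print([(x[:4].tolist(),int(x[4])) for x in s[1:] if x[4]>8])
"
```

```text
plate x max/min 0.6246073923581057 0.5285962145777667 y 0.06691757874160223 -0.11359698419984385
far edge x=a+b*y [0.0063 0.622 ]
31.05 [ 0.4276 -0.0144  0.2033] [ 3.1405 -0.0034 -0.0094] [3.8656 0.6239 2.7326]
0.545 plate ymax 0.0513 stop ymin 0.0529 low pts 0
0.56 plate ymax 0.0511 stop ymin 0.0487 low pts 0
0.575 plate ymax 0.0513 stop ymin 0.0527 low pts 0
0.59 plate ymax 0.0508 stop ymin 0.0521 low pts 0
0.6 plate ymax 0.0514 stop ymin 0.053 low pts 0
fence 0.03 0.6098 0.6119 0
fence -0.04 0.609 0.6113 0
fence -0.06 0.6087 0.6111 0
w17 0.548 84 [(205, 55.2, 25), (213, 54.2, 25), (214, 53.1, 25), (216, 51.3, 29), (227, 49.9, 30), (225, 49.0, 29), (227, 48.1, 29), (227, 47.1, 28)]
w17 0.575 59 [(207, 54.3, 24), (194, 53.2, 24), (197, 52.1, 25), (227, 50.4, 28), (225, 49.1, 29), (224, 48.1, 28), (223, 46.9, 29), (223, 46.0, 28)]
w17 0.595 41 [(204, 55.3, 26), (203, 54.5, 24), (209, 53.0, 26), (169, 51.4, 29), (231, 50.3, 29), (224, 49.1, 29), (221, 47.9, 30), (220, 47.1, 29)]
w17 fence 0.04 [(196, 615.0, 25), (199, 613.9, 25), (202, 612.4, 26), (199, 611.8, 24), (209, 609.2, 28), (
[... 293 characters left out ...]
2, 24), (203, 608.7, 28), (227, 607.5, 28), (224, 606.1, 29), (223, 604.8, 29)]
post 250 [ 0.5686 -0.0131  0.0845]
[([272, 138, 15, 8], 95), ([287, 145, 7, 3], 14), ([265, 147, 6, 5], 20), ([241, 152, 281, 268], 15075), ([262, 164, 5, 14], 34), ([257, 218, 45, 74], 922), ([284, 287, 16, 23], 221), ([199, 311, 45, 109], 1636), ([504, 319, 56, 35], 1046), ([328, 348, 15, 27], 229), ([307, 353, 10, 28], 200), ([526, 352, 34, 8], 155), ([505, 356, 5, 4], 10), ([355, 359, 143, 43], 1439), ([529, 359, 31, 61], 787), ([309, 375, 37, 35], 657), ([352, 375, 193, 45], 5739), ([316, 378, 12, 3], 15), ([233, 388, 23, 32], 252), ([191, 406, 10, 4], 22), ([338, 406, 12, 14], 114), ([309, 413, 12, 7], 74)]
```

>>> servo_tool(
  moves=[0, 0, 0, 0, 0.5, 0, 0, 0, 0, 0.5],
)

```text
t: 31.35
tool_pos: [0.4303, -0.0141, 0.1979]
tcp_rot: [-3.141, 0.002, -0.009]
contact_force: [-0.2, -0.2, 0.4]
opening: 0.0465
gripper_force: 0.0
```

```bash
python3 -c "
from workcell import *
print(job_done())"
```

```text
the job is handed in; nothing more can be done
None
```

Handed in at 31 s: the plate measures flush (within about 0.5 mm) against both stops and the sensor arm is at its end stop over it; the first swing came before the plate was fully home (about 3.5 mm short), so I swung the arm back, reseated the plate and swung it again, and I viewed 12 pictures against the limit of 10.

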